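Lock the orange vial mixer's spring collar

ROBOT

A 7-joint arm with a two-finger parallel gripper is mounted at the origin on the work surface. World frame = base frame: x ahead of the robot, y to its left, z up, the work surface at z = 0. Lengths are in m, angles in rad, forces in N, time in s.
With the tool pointing down it reaches from about 0.4 to 0.85 m from the base axis. Payload 10.4 kg.
Tool frame: the origin (TCP) lies at the very end of the fingers, on their centre line; the grasp point (between the pads) lies 19 mm behind it; z points along the fingers, x is the direction in which the jaws open and shut, and the axes are right-handed (so a half turn about z gives the same grasp; the last joint's range is limited). The gripper opens to 85 mm and grips with 20 to 120 N. Pads are 22 mm wide; open, the fingers measure 114 mm over their backs; the gripper's body (76 mm by 85 mm) begins 54 mm behind the grasp point. The pads swing forward as they close: fully open they stand 13 mm farther back than shut.
Start: joints at [-0.023, 0.332, -0.065, 1.46, 0.022, 1.35, -0.088], TCP at [0.625, 0, 0.231] pointing down, gripper open.
Joint ranges: [-2.6, 2.6], [-0.5, 2.12], [-1.47, 1.34], [0.16, 2.42], [-1.27, 4.41], [0.06, 2.06], [-2.6, 2.6]. Speed limits (rad/s): [2.22, 2.22, 2.79, 2.79, 3.14, 3.14, 3.14].

INTERFACE

Orientations are given as a unit quaternion [x, y, z, w].
In Python, from plant import manip gives the robot as it stands.
- The arm moves only by the tool step_arm, never from a script. Its argument "steps" is a list of rows, each a list of 3 entries, a list of its own where there are three numbers: the shift along the tool's x, y, z in m, then the turn, a rotation vector about the tool's x, y, z in degrees, then the finger opening in m, from 0 to 0.0854. A call has 1 to 5 rows; each row shifts and turns the pose as measured when the row begins, along the tool's axes as they then stand; what a row does not reach is not made up. A row lasts 1/12 s, in which the tool goes at most 41.7 mm and 7.16 degrees, less where a joint would pass 70% of its speed; a pose out of reach is approached as far as the arm can. A call with a gripper value outside its range is refused whole. The fingers move at their own pace and stop on an object; the grip force is fixed at half the most. Time passes only in rows, so rows that do not move let the fingers close. It gives the time, the measured TCP pose, the force and the opening at its end, in the units of the state.
- manip.state(): the state, without advancing time (a new reading comes with each control period).
- manip.grab_frame(name): name is "scene" or "side" or "wrist"; returns the picture (400x640x3 uint8, red, green, blue); there is no depth.
- manip.camera_model(name): a dict with "fx", "fy", "cx", "cy" (pixels), "rvec" (rotation vector, rad) and "tvec" (3), from world to camera coordinates, as OpenCV has them; the wrist camera has in their place "hand_eye" (4x4, takes a point from camera to tool coordinates, whose origin is the TCP and whose axes are the tool frame's). Camera axes: x right, y down, z forward; pixel columns grow to the right and rows downward; lengths in m; the calibration is good to about 2 mm. The wrist camera is an equidistant fisheye: a pixel r from the principal point sees the ray r / f radians off the axis. A picture is of the moment at which its call begins: read the wrist's pose just before it. camera_model takes no time and is no camera call.
- manip.close_job(): hands the job in, once; it reports no verdict.
The state is a dict: "clock": time; "joint_positions": joint angles; "joint_vel": joint speeds; "joint_torque": joint torques, N m; "eef_pos": TCP position; "eef_rot": TCP orientation; "wrist_force": force on the tool from outside, world axes, zero at the start; "moment": the same for the moment, N m; "width": opening from 0.0 (shut) to 1.0 (fully open).
Only numpy, scipy, OpenCV 4.12 (cv2) and the standard library are available. Lean on these libraries where they do the work, as an engineer would, in place of code of your own. Each camera call takes 0.05 s, during which the arm holds its last target. There are 200 camera calls.

TASK

Get the orange mixer ready to run by locking its vial in: pull the orange collar straight up against its spring until its tab is clear of the notched ring, turn it clockwise (seen from above) to the red-marked notch, about 70 degrees round, and let it spring fully back down into that notch. Then let go; leave the blue and green collars as they are.

Things in the scene. Friction and masses are not known exactly. Their poses are not given: they have to be found in the camera images.
- orange_collar (a point): On the axis of the upright round orange collar (44 mm wide, 50 mm tall), 40 mm above its foot, 10 mm below its top: grip here from above at any yaw. Down, this point is 100 mm above the bench. A vial cap stands 8 mm above the collar's top. Round its foot a notched steel ring, 66 mm wide, top 68 mm above the bench, lies on a fixed white mixer, 100 mm wide. Lifts 18 mm to a stop with 6 to 11 N
- orange_turn (a joint): Collar's turn, rad, growing clockwise from above. A tab (11 mm out, 6 wide, 8 high) at its foot sits in the ring's open notch (0, white mark; starts within 0.12) and cannot turn until lifted over 8 mm (12 to 15 is good). Locking notch: 1.22, red mark. Play 0.23 either side; stops -0.25, 1.47. Turns easily when up. Let go between notches it rests on the ring, 8 mm high; over a notch it springs down
- blue_tab (a point): Outer part of the tab on the blue collar, a bystander on an equal mixer that is unlocked and stays so: 64 mm above the bench, 30 mm from that collar's axis
- green_tab (a point): Outer part of the tab on the green collar, a bystander on an equal mixer that is already locked and stays so: 64 mm above the bench, 30 mm from that collar's axis
Not all that is in view belongs to the job. What is shaped like the part that bears orange_collar but turquoise or yellow is not meant.

How it is judged:
By the outcome, as a careful person would: the job done as asked, in the order asked, and still so for the second after the job is handed in, with the robot touching nothing.
It also fails if it takes over 32 s, if anything falls off the work surface, if the arm or the gripper's body presses on something with over 40 N, if the wrist force passes 120 N, or if a joint passes its speed limit or range.

## Working session

There is one attempt and no reset: what is moved stays moved. The work goes in short steps, Python scripts to look and compute and a tool call to move; the robot and the scene stay as the last step left them, time stands still between calls to the robot, and variables do not carry over. Pictures are saved under pics/ and viewed, about 8 in all and at most 12, crops included, and the job is handed in when it is done.

Besides the shell and the picture viewer there is one more tool, called after "Call:" as name(argument=value, ...) on one line, values as JSON. step_arm: Moves the arm, as the interface text tells. Its arguments: {"type":"object","properties":{"steps":{"type":"array"}},"required":["steps"]}

```bash
mkdir -p pics; cat > h.py <<'E'
import numpy as np, cv2
from scipy.spatial.transform import Rotation as R
from plant import manip
def grab(n,f):
    im=manip.grab_frame(n); cv2.imwrite('pics/'+f,cv2.cvtColor(im,cv2.COLOR_RGB2BGR)); return im
def ray(n,u,v,st=None):
    m=manip.camera_model(n)
    if n!='wrist':
        Rm=R.from_rotvec(np.ravel(m['rvec'])).as_matrix(); t=np.ravel(m['tvec'])
        d=np.array([(u-m['cx'])/m['fx'],(v-m['cy'])/m['fy'],1]); return -Rm.T@t, Rm.T@d
    a=np.array([(u-m['cx'])/m['fx'],(v-m['cy'])/m['fy']]); th=np.hypot(*a)
    d=np.array([*(a/max(th,1e-9)*np.sin(th)),np.cos(th)])
    H=np.array(m['hand_eye']); st=st or manip.state(); Q=R.from_quat(st['eef_rot']).as_matrix()
    return np.array(st['eef_pos'])+Q@H[:3,3], Q@H[:3,:3]@d
def plane(n,u,v,z,st=None):
    o,d=ray(n,u,v,st); return (o+d*(z-o[2])/d[2]).round(4)
E
python3 - <<'E'
from h import *
s=manip.state(); print(s['eef_pos'],s['eef_rot'],s['wrist_force'],s['width'])
ims=[grab(n,n+'0.png') for n in('scene','side','wrist')]
cv2.imwrite('pics/both.png',cv2.cvtColor(cv2.resize(np.vstack(ims[:2]),None,fx=.75,fy=.75),cv2.COLOR_RGB2BGR))
E
```

```text
[ 6.24612292e-01 -2.67009281e-05  2.30505845e-01] [ 9.99999741e-01 -9.90455114e-06 -7.19327640e-04  3.65351869e-05] [ 0.62568131  0.40260707 -1.16625186] 1.0033578371559175
```

View pics/both.png

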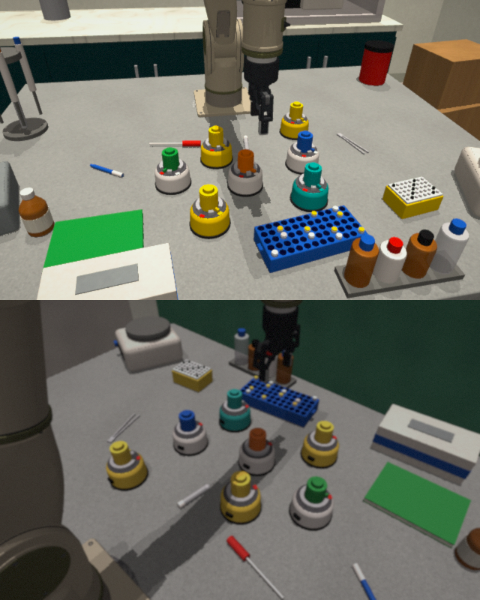

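View pics/wrist0.png

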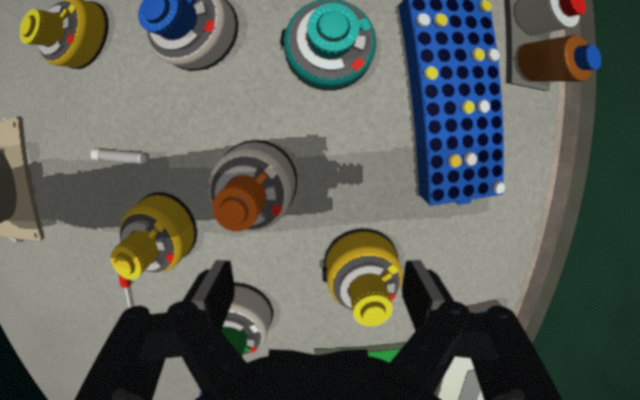

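The scene shows an orange collar on a white mixer, with blue and green bystanders on equal mixers. There are also three yellow decoys and one turquoise. The only orange candidate is at scene (327,220), side (344,187) and wrist (238,203). The brown-orange bottles are on the right and left and aren't collars. I'll confirm with an enlarged crop.

```bash
python3 - <<'E'
from h import *
c=[]
for n,(u,v) in dict(scene=(327,220),side=(344,187),wrist=(245,195)).items():
    im=cv2.imread(f'pics/{n}0.png'); hsv=cv2.cvtColor(im,cv2.COLOR_BGR2HSV)
    m=cv2.inRange(hsv,(4,120,40),(16,255,255)); k,l,s,ce=cv2.connectedComponentsWithStats(m)
    for i in range(1,k):
        if s[i,4]>100: print(n,s[i],ce[i].round(1))
    c.append(cv2.resize(im[v-60:v+60,u-40:u+40] if n!='wrist' else im[v-60:v+60,u-60:u+60],None,fx=3.0,fy=3.0,interpolation=cv2.INTER_CUBIC))
cv2.imwrite('pics/crop.png',cv2.resize(np.hstack(c),None,fx=.95,fy=.95))
for z in(.1,.118): print(plane('wrist',228,214,z))
E
```

```text
scene [ 538   53  102  134 8146] [599.6 105.8]
scene [317 199  25  32 616] [327.5 214.5]
scene [ 24 261  40  32 910] [ 43.5 277.7]
scene [ 38 297  34  19 164] [ 55.9 309.5]
scene [ 536  311   47   60 1716] [557.9 342.9]
scene [ 459  317   47   67 1913] [480.4 353.3]
side [331  59  13  35 221] [335.   76.1]
side [369  71  20  40 486] [376.9  95.1]
side [332 171  23  30 581] [343.  185.8]
side [623 305  17  34 421] [632.6 320.4]
side [607 336  30  24 111] [618.7 350.1]
wrist [ 518   35   74   46 2423] [552.1  60. ]
wrist [ 212  172   55   59 2257] [239.7 202.1]
[ 0.538  -0.0216  0.1   ]
[ 0.5438 -0.0147  0.118 ]
```

View pics/crop.png

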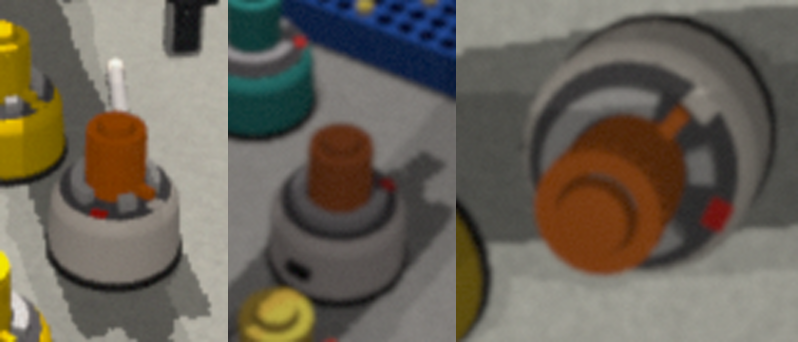

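The crop shows the orange collar with its tab at the white mark and the red mark clockwise of it. Now I'll cross the rays for the collar top rim (z = 0.110) from all three views, and check the clearance to the neighbours.

```bash
python3 - <<'E'
from h import *
P=[('scene',327.7,203.2),('side',343.3,174.7),('wrist',235.5,209.4)]
A=np.zeros((3,3));b=np.zeros(3)
for p in P:
    o,d=ray(*p);d/=np.linalg.norm(d);M=np.eye(3)-np.outer(d,d);A+=M;b+=M@o
    print(p[0],plane(*p,.110))
print('tri',np.linalg.solve(A,b).round(4))
# white ring/mixer marks from wrist: tab, white mark, red mark at ring top
w=lambda x,y:(185+(x-456)/2.85,135+y/2.85)
for n,q,z in(('tab',(676,124),.068),('white',(704,104),.068),('red',(717,214),.068)): print(n,plane('wrist',*w(*q),z))
# neighbours' cap tops, wrist
for n,u,v in(('yelA',128,263),('yelB',373,309),('blue',165,12),('turq',333,28)): print(n,plane('wrist',u,v,.115))
E
```

```text
scene [ 0.542  -0.0117  0.11  ]
side [ 0.5524 -0.0082  0.11  ]
wrist [ 0.549  -0.0132  0.11  ]
tri [ 0.5491 -0.012   0.1143]
tab [0.568  0.0054 0.068 ]
white [0.5785 0.0127 0.068 ]
red [ 0.5816 -0.029   0.068 ]
yelA [ 0.4144 -0.0758  0.115 ]
yelB [ 0.6833 -0.1229  0.115 ]
blue [0.4894 0.1735 0.115 ]
turq [0.6373 0.145  0.115 ]
```

Call:
step_arm(steps=[[[-0.038,0.006,0],[0,0,0],0.0854],[[-0.038,0.006,0.01],[0,0,0],0.0854],[[0,0,0.03],[0,0,0],0.0854],[[0,0,0],[0,0,0],0.0854]])

```text
clock: 0.48
eef_pos: [0.5455, -0.0121, 0.1862]
eef_rot: [1.0, 0.0, -0.003, -0.0]
wrist_force: [-1.0, 0.2, -1.3]
width: 1.0
```

```bash
python3 - <<'E'
from h import *
s=manip.state(); print(s['clock'],s['eef_pos'],s['eef_rot'],s['wrist_force'])
grab('wrist','w1.png')
im=cv2.imread('pics/w1.png'); m=cv2.inRange(cv2.cvtColor(im,cv2.COLOR_BGR2HSV),(4,120,40),(16,255,255))
k,l,st,ce=cv2.connectedComponentsWithStats(m)
print([ (st[i],ce[i].round(1)) for i in range(1,k) if st[i,4]>100])
E
```

```text
0.4833 [ 0.54548688 -0.01207312  0.18624477] [ 9.99995782e-01  3.18477284e-04 -2.88665987e-03 -3.70239904e-05] [-1.01112177  0.22164714 -1.32515138]
[(array([ 581,   40,   59,   46, 2043], dtype=int32), array([611.5,  63. ])), (array([ 292,  170,   59,   71, 3158], dtype=int32), array([321. , 206.2]))]
```

View pics/w1.png

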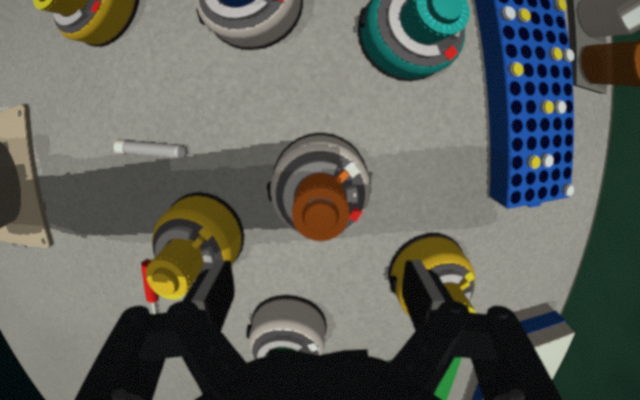

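```bash
python3 - <<'E'
from h import *
print(plane('wrist',320.5,212,.11),plane('wrist',292,212,.11),plane('wrist',349,212,.11),plane('wrist',320.5,240.5,.11))
print(manip.camera_model('wrist'))
E
```

```text
[ 0.5493 -0.0123  0.11  ] [ 0.5275 -0.0124  0.11  ] [ 0.5711 -0.0123  0.11  ] [ 0.5494 -0.0364  0.11  ]
{'fx': 309.70691628693146, 'fy': 309.70691628693146, 'cx': 317.7326542034122, 'cy': 202.56830598133686, 'hand_eye': array([[ 9.99999241e-01,  9.94190087e-04, -7.27394495e-04,
         5.90712799e-04],
       [-7.09514018e-04,  9.47533773e-01,  3.19654886e-01,
        -8.22225708e-02],
       [ 1.00702857e-03, -3.19654127e-01,  9.47533759e-01,
        -1.41979534e-01],
       [ 0.00000000e+00,  0.00000000e+00,  0.00000000e+00,
         1.00000000e+00]])}
```

Collar width comes out at 43.6 mm (44 expected), with the axis at about (0.549, -0.013). Descending.

Call:
step_arm(steps=[[[0.004,0.001,0.03],[0,0,0],0.0854],[[0,0,0.035],[0,0,0],0.0854],[[0,0,0.03],[0,0,0],0.0854],[[0,0,0],[0,0,0],0.0854]])

```text
clock: 0.87
eef_pos: [0.5579, -0.0125, 0.0995]
eef_rot: [1.0, 0.0, 0.004, -0.0]
wrist_force: [-0.8, 0.7, 0.5]
width: 1.005
```

Call:
step_arm(steps=[[[-0.008,0,0],[0,0,0],0.0854],[[0,0,0],[0,0,0],0.0854],[[0,0,0],[0,0,0],0.0854]])

```text
clock: 1.12
eef_pos: [0.5524, -0.0119, 0.1042]
eef_rot: [1.0, 0.001, 0.006, -0.001]
wrist_force: [0.3, -0.3, -0.2]
width: 1.001
```

Call:
step_arm(steps=[[[-0.003,0.001,0.011],[0,-0.7,0],0.0854],[[0,0,0.011],[0,0,0],0.0854],[[0,0,0],[0,0,0],0.0854]])

```text
clock: 1.37
eef_pos: [0.5524, -0.0128, 0.0854]
eef_rot: [1.0, 0.001, 0.003, -0.001]
wrist_force: [-1.0, 0.5, -0.2]
width: 0.998
```

Call:
step_arm(steps=[[[-0.003,0,0.004],[0,-0.3,0],0.0854],[[0,0,0],[0,0,0],0.0854]])

```text
clock: 1.53
eef_pos: [0.5492, -0.0129, 0.0808]
eef_rot: [1.0, 0.001, 0.0, -0.001]
wrist_force: [-1.7, -0.1, -0.3]
width: 0.998
```

```bash
python3 - <<'E'
from h import *
s=manip.state(); print(s['clock'],s['eef_pos'],s['eef_rot'],s['wrist_force'])
a=grab('side','s1.png'); b=grab('wrist','w2.png')
c=np.hstack([cv2.resize(a[120:270,270:420],(400,400)),cv2.resize(b[120:270,245:395],(400,400))])
cv2.imwrite('pics/c2.png',c[:,:,::-1])
E
```

```text
1.5333 [ 0.54920998 -0.01289397  0.08084221] [ 9.99999646e-01  5.03128903e-04  5.54428987e-05 -6.71468707e-04] [-1.6756299  -0.0638305  -0.28283215]
```

View pics/c2.png

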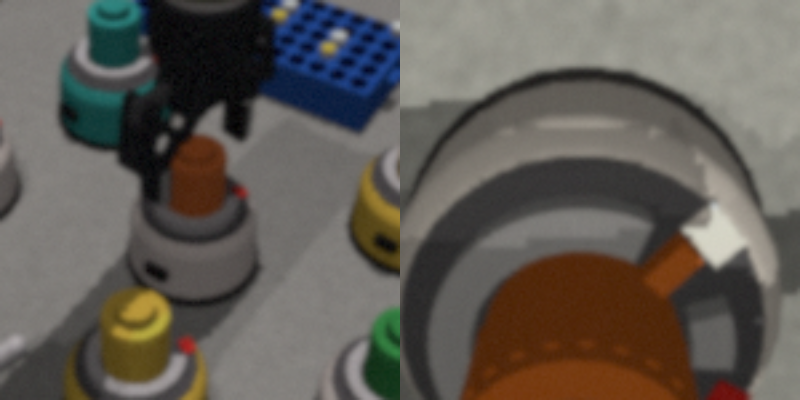

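```bash
python3 - <<'E'
from h import *
m=manip.camera_model('side')
K=np.array([[m['fx'],0,m['cx']],[0,m['fy'],m['cy']],[0,0,1]])
p=np.array([[.549,-.013,.118],[.549,-.013,.110],[.549-.045,-.013,.094],[.549+.045,-.013,.094]])
q=cv2.projectPoints(p,np.ravel(m['rvec']),np.ravel(m['tvec']),K,None)[0][:,0]
print(((q-[270,120])*400/150).round())
s=manip.camera_model('scene');print(ray('side',343,180)[0],ray('scene',320,200)[0])
E
```

```text
[[198. 143.]
 [198. 151.]
 [157. 200.]
 [235. 137.]]
[ 0.04346863 -0.39905233  0.6876356 ] [ 1.35532209 -0.17828566  0.66760012]
```

The projected cap top and fingertips match the side picture, so the grasp is centred. Closing.

Call:
step_arm(steps=[[[0,0,0],[0,0,0],0.03],[[0,0,0],[0,0,0],0.03],[[0,0,0],[0,0,0],0.03],[[0,0,0],[0,0,0],0.03],[[0,0,0],[0,0,0],0.03]])

```text
clock: 2.05
eef_pos: [0.5469, -0.0129, 0.0827]
eef_rot: [1.0, 0.0, -0.002, -0.001]
wrist_force: [8.4, -0.1, -5.9]
width: 0.497
```

Call:
step_arm(steps=[[[0,0,0],[0,0,0],0.03],[[0,0,0],[0,0,0],0.03],[[0,0,0],[0,0,0],0.03]])

```text
clock: 2.3
eef_pos: [0.5471, -0.0129, 0.0826]
eef_rot: [1.0, 0.0, -0.002, -0.001]
wrist_force: [-2.7, 0.1, 0.3]
width: 0.493
```

Gripped at about 42 mm. Lifting.

Call:
step_arm(steps=[[[0,0,-0.005],[0,0,0],0.03],[[0,0,-0.005],[0,0,0],0.03],[[0,0,-0.003],[0,0,0],0.03]])

```text
clock: 2.55
eef_pos: [0.547, -0.0129, 0.0949]
eef_rot: [1.0, 0.0, -0.002, -0.001]
wrist_force: [2.5, 0.4, -9.6]
width: 0.494
```

Call:
step_arm(steps=[[[0,0,-0.001],[0,0,2],0.03],[[0,0,0],[0,0,5],0.03],[[0,0,0],[0,0,5],0.03]])

```text
clock: 2.8
eef_pos: [0.5472, -0.0129, 0.0962]
eef_rot: [0.994, -0.106, -0.002, -0.0]
wrist_force: [3.6, 0.3, -9.9]
width: 0.497
```

Call:
step_arm(steps=[[[0,0,0],[0,0,6],0.03],[[0,0,0],[0,0,6],0.03],[[0,0,0],[0,0,6],0.03],[[0,0,0],[0,0,6],0.03]])

```text
clock: 3.13
eef_pos: [0.5474, -0.0132, 0.0959]
eef_rot: [0.948, -0.319, -0.002, 0.0]
wrist_force: [2.5, 0.3, -9.9]
width: 0.499
```

Call:
step_arm(steps=[[[0,0,0],[0,0,6],0.03],[[0,0,0],[0,0,6],0.03],[[0,0,0],[0,0,6],0.03],[[0,0,0],[0,0,6],0.03]])

```text
clock: 3.47
eef_pos: [0.5476, -0.0135, 0.0954]
eef_rot: [0.855, -0.518, -0.002, 0.001]
wrist_force: [3.5, 0.1, -9.6]
width: 0.497
```

Call:
step_arm(steps=[[[0,0,0],[0,0,6],0.03],[[0,0,0],[0,0,0],0.03]])

```text
clock: 3.63
eef_pos: [0.5476, -0.0136, 0.0952]
eef_rot: [0.824, -0.567, -0.001, 0.002]
wrist_force: [3.4, 0.0, -9.7]
width: 0.493
```

```bash
python3 - <<'E'
from h import *
s=manip.state(); print(s['clock'],s['eef_pos'],s['eef_rot'],s['wrist_force'],s['moment'],R.from_quat(s['eef_rot']).as_euler('ZYX',True))
a=grab('scene','s3.png'); b=grab('wrist','w3.png')
c=np.hstack([cv2.resize(a[150:300,255:405],(400,400)),cv2.resize(b[120:270,245:395],(400,400))])
cv2.imwrite('pics/c3.png',c[:,:,::-1])
E
```

```text
3.6333 [ 0.54763029 -0.01358448  0.09517794] [ 0.82399947 -0.56658667 -0.00138465  0.00158085] [ 3.37600436  0.04277664 -9.68877653] [-0.2449631  -1.02269828 -0.01490842] [-6.90253233e+01  2.81048297e-02  1.79760831e+02]
```

View pics/c3.png

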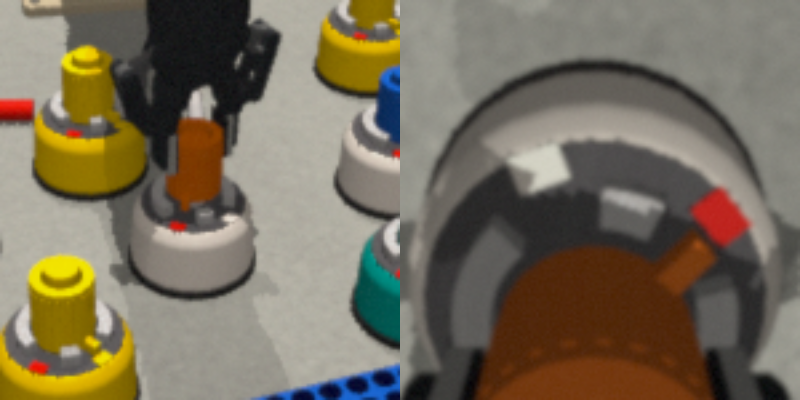

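The tab now sits next to the red mark in the wrist view (tab at crop (686,264), red at (720,217)). A quick angle check before lowering:

```bash
python3 - <<'E'
from h import *
w=lambda x,y:(245+(x-400)*.375,120+y*.375)
c=np.array([.5485,-.0133])
for n,q,z in(('tab',(688,262),.081),('red',(720,217),.068),('white',(540,168),.068)):
    p=plane('wrist',*w(*q),z)[:2]-c; print(n,p,np.hypot(*p),np.degrees(np.arctan2(p[1],p[0])))
E
```

```text
tab [ 0.0256 -0.0106] 0.02770776064571086 -22.49261189905864
red [ 0.0336 -0.0163] 0.03734501305395404 -25.87890697924278
white [0.0296 0.0239] 0.03804431626406233 38.91853127992713
```

The tab is within about 3° of the red notch, well inside the ±13° of play. I'll add 2°, lower it, then release.

Call:
step_arm(steps=[[[0,0,0],[0,0,2],0.03],[[0,0,0.004],[0,0,0],0.03],[[0,0,0.004],[0,0,0],0.03],[[0,0,0.004],[0,0,0],0.03],[[0,0,0],[0,0,0],0.03]])

```text
clock: 4.15
eef_pos: [0.5477, -0.0136, 0.0827]
eef_rot: [0.821, -0.571, -0.001, 0.001]
wrist_force: [3.3, 1.1, -6.3]
width: 0.497
```

Call:
step_arm(steps=[[[0,0,0],[0,0,0],0.0854],[[0,0,0],[0,0,0],0.0854],[[0,0,0],[0,0,0],0.0854],[[0,0,0],[0,0,0],0.0854],[[0,0,0],[0,0,0],0.0854]])

```text
clock: 4.57
eef_pos: [0.548, -0.0134, 0.0844]
eef_rot: [0.821, -0.57, -0.001, 0.001]
wrist_force: [0.0, 0.1, -0.4]
width: 1.001
```

Call:
step_arm(steps=[[[0,0,-0.02],[0,0,0],0.0854],[[0,0,-0.03],[0,0,0],0.0854],[[0,0,-0.03],[0,0,0],0.0854],[[0,0,-0.03],[0,0,0],0.0854],[[0,0,0],[0,0,0],0.0854]])

```text
clock: 4.98
eef_pos: [0.5467, -0.0134, 0.1979]
eef_rot: [0.822, -0.57, -0.003, 0.002]
wrist_force: [1.0, 0.2, -0.5]
width: 0.999
```

```bash
python3 - <<'E'
from h import *
s=manip.state(); print(s['clock'],s['eef_pos'],s['wrist_force'],s['width'])
a=grab('scene','s4.png'); b=grab('wrist','w4.png'); d=grab('side','d4.png')
c=np.hstack([cv2.resize(a[150:300,255:405],(400,400)),cv2.resize(d[120:270,270:420],(400,400))])
cv2.imwrite('pics/c4.png',c[:,:,::-1])
for n,f,g,o in(('scene','scene0','s4',(290,190,80)),('side','side0','d4',(300,160,80))):
  for q in(f,g):
    im=cv2.imread(f'pics/{q}.png');m=cv2.inRange(cv2.cvtColor(im,cv2.COLOR_BGR2HSV),(4,120,40),(16,255,255))[o[1]:o[1]+80,o[0]:o[0]+80]
    k,l,st,ce=cv2.connectedComponentsWithStats(m);print(q,[st[i].tolist() for i in range(1,k) if st[i,4]>80])
E
```

```text
4.9833 [ 0.54671345 -0.01340496  0.19793968] [ 1.01649259  0.2053015  -0.47472763] 0.9985359218739525
scene0 [[27, 9, 25, 32, 616]]
s4 [[27, 9, 22, 36, 606]]
side0 [[32, 11, 23, 30, 581]]
d4 [[32, 11, 27, 30, 598]]
```

View pics/c4.png

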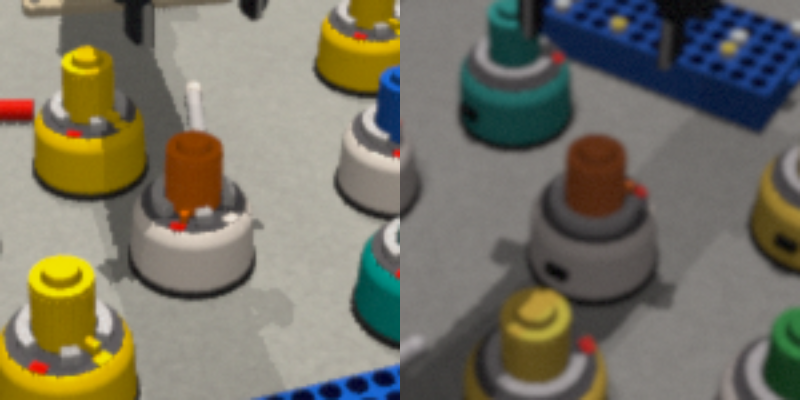

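View pics/w4.png

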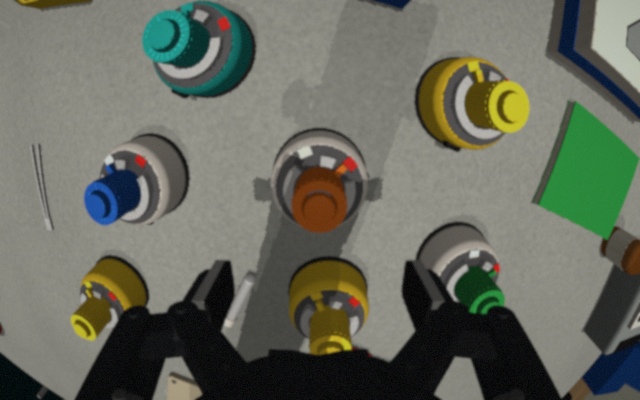

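The collar top is at the same pixel rows as at the start (scene 199, side 171), so it is fully down. The tab points at the red mark (wrist about (345,168)), and blue and green look undisturbed. Handing in.

```bash
python3 -c "
from plant import manip
print(manip.close_job())"
```

```text
the job is handed in; nothing more can be done
None
```

The orange collar is locked in the red-marked notch and the job is handed in, at about 5 s on the robot's clock. I gripped it from above, lifted it about 13 mm, turned it about 70° clockwise, lowered it and let go.

- **Fully down:** after I let go, the collar's top was back at its starting pixel rows in both fixed views. The gripper had also come down to its starting height, within 0.1 mm.
- **In the right notch:** the last pictures show the tab at the red mark. Before lowering, the tab measured about 3° from the mark. That reading is only good to about 5°, since the white and red marks came out 65° apart instead of 70°, but the play is ±13°.
- **Robot clear:** the open gripper is well above the collar, and the wrist force reads about zero.
- **Other collars:** I did not touch blue or green, and they looked undisturbed in the last picture. I did not measure them.

The final 2° turn before lowering only reached about 0.6°. I left it, as it was well inside the play.

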